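# Two-key defrost start at the pastry case

## Robot

A 7-joint arm with a two-finger parallel gripper is mounted at the origin on a cart in front of the work surface, level with it; the furniture and walls round the work are solid. World frame = base frame: x ahead of the robot, y to its left, z up, the work surface at z = 0. Lengths are in mm, angles in rad, forces in N, time in s.
With the tool pointing down it reaches from about 350 to 775 mm from the base axis. Payload 3.1 kg.
Tool frame: the origin (TCP) lies midway between the tips of the shut fingers; the grasp point (between the pads) lies 19 mm behind it (hold_point_z is the z of the grasp point in the tool frame, in mm); z points along the fingers, y is the direction in which the jaws open and shut (so a half turn about z gives the same grasp; the last joint's range is limited). The gripper opens to 85 mm and grips with 20 to 120 N. Pads are 22 mm wide; open, the fingers measure 114 mm over their backs; the gripper's body (76 mm by 85 mm) begins 54 mm behind the grasp point. The pads swing forward as they close: fully open they stand 13 mm farther back than shut.
Start: joints at [-1.182, 0.311, 0.014, 1.512, -0.004, 1.319, -0.027], TCP at [229.655, 499.776, 231.304] pointing down, gripper open.
Joint ranges: [-2.7, 2.7], [-0.3, 1.91], [-1.27, 1.3], [0.12, 2.57], [-1.44, 4.58], [0.2, 2.03], [-3.05, 3.05]. Speed limits (rad/s): [2.79, 2.79, 3.14, 3.14, 3.14, 3.14, 3.14].

## Interface

Orientations are given as a rotation vector (axis times angle).
In Python, from plant import get_state, get_image, camera_params, job_done, hold_point_z gives the robot as it stands.
- The arm moves only by the shell command python3 -m creep 'ROWS' [OPENING] [FORCE]. ROWS is JSON, a list of rows, each a list of 2 entries, a list of its own where there are three numbers: the shift along the tool's x, y, z in mm, then the turn about the tool's z in rad. In form: [[[tx, ty, tz], twist], ...]. A call has 1 to 5 rows; each row shifts and turns the commanded pose from where the row before left it, along the tool's axes as they then stand; what a row does not reach is not made up. A row lasts 1/10 s, in which the tool goes at most 50 mm and 8.59 degrees, less where a joint would pass 70% of its speed; a pose out of reach is approached as far as the arm can. A call with a gripper value outside its range is refused whole. OPENING is the closure, from -1 (fully open) to 1 (shut), set as the call begins (- or left out, the last holds). The fingers move at their own pace and stop on an object; FORCE is the grip in N (left out, the last holds). Time passes only in rows, so rows that do not move let the fingers close. It gives the time, the measured TCP pose, the force and the opening at its end, in the units of the state.
- get_state(): the state, without advancing time (a new reading comes with each control period).
- get_image(name): name is "scene" or "top"; returns (picture, depth): 400x640x3 uint8, red, green, blue; 400x640 float32, mm along the optical axis (not along the pixel's ray), 0 where there is no reading.
- camera_params(name): a dict with "mtx" (3x3 intrinsics, pixels), "world_from_camera" (4x4, takes a point from camera to world coordinates). Camera axes: x right, y down, z forward; pixel columns grow to the right and rows downward; lengths in mm; the calibration is good to about 2 mm. A picture is of the moment at which its call begins. camera_params takes no time and is no camera call.
- job_done(): hands the job in, once; it reports no verdict.
The state is a dict: "clock": time; "joint_pos": joint angles; "joint_vel": joint speeds; "effort": joint torques, N m; "tool_pos": TCP position; "tcp_rot": TCP orientation; "wrist_force": force on the tool from outside, world axes, zero at the start; "torque": the same for the moment, N m; "grip_width": finger opening in mm.
Only numpy, scipy, OpenCV 4.12 (cv2) and the standard library are available. Lean on these libraries where they do the work, as an engineer would, in place of code of your own. Each camera call takes 0.05 s, during which the arm holds its last target. There are 200 camera calls.

## Task

Start the pastry case's defrost: on the control unit with the two blue keys, press both keys fully down together, one fingertip on each, and hold them down for at least three seconds, then let go so that both spring back up. Do not press the orange keys, do not press one blue key by itself, and do not pick up or push about the units or the other things on the counter.

Things in the scene. Friction and masses are not known exactly. Their poses are not given: they have to be found in the camera images.
- unit_blue: The defrost control unit: loose low grey box with white top plate, 88 (x) x 128 (y) x 34 mm high, 0.9 kg, on rubber feet, with two round blue keys and a stripe of the same colour. Origin at the centre of its underside; the keys stand on its y axis, one at y = +30 mm and one at y = -30 mm (60 mm between centres); a dark window lies on the +x side. It may stand turned up to about 0.6 rad either way, and the two units may stand in either place.
- blue_left_top (a point): Centre of the top face of the blue key on the +y side of its unit; the key's cap is a disc 26 mm across whose top, when up, stands 56 mm above the counter and 10 mm above the black collar (42 mm across) round it; the point moves down with the key.
- blue_left (a joint): How far the blue key on the +y side is pressed: 0 up, 0.006 m fully down. Sprung, springs back up when let go; about 4 N holds one key fully down.
- blue_right_top (a point): Centre of the top face of the blue key on the -y side of its unit; the key's cap is a disc 26 mm across whose top, when up, stands 56 mm above the counter and 10 mm above the black collar (42 mm across) round it; the point moves down with the key.
- blue_right (a joint): How far the blue key on the -y side is pressed: 0 up, 0.006 m fully down. Sprung, springs back up when let go; about 4 N holds one key fully down.
- unit_orange: The case light control unit: loose low grey box with white top plate, 88 (x) x 128 (y) x 34 mm high, 0.9 kg, on rubber feet, with two round orange keys and a stripe of the same colour. Origin at the centre of its underside; the keys stand on its y axis, one at y = +30 mm and one at y = -30 mm (60 mm between centres); a dark window lies on the +x side. It may stand turned up to about 0.6 rad either way, and the two units may stand in either place.
- orange_left_top (a point): Centre of the top face of the orange key on the +y side of its unit; the key's cap is a disc 26 mm across whose top, when up, stands 56 mm above the counter and 10 mm above the black collar (42 mm across) round it; the point moves down with the key.
- orange_left (a joint): How far the orange key on the +y side is pressed: 0 up, 0.006 m fully down. Sprung, springs back up when let go; about 4 N holds one key fully down.
- orange_right_top (a point): Centre of the top face of the orange key on the -y side of its unit; the key's cap is a disc 26 mm across whose top, when up, stands 56 mm above the counter and 10 mm above the black collar (42 mm across) round it; the point moves down with the key.
- orange_right (a joint): How far the orange key on the -y side is pressed: 0 up, 0.006 m fully down. Sprung, springs back up when let go; about 4 N holds one key fully down.
- card_terminal: Black hand-held card terminal, 209 x 79 x 32 mm, lying, loose. Origin at the centre of its underside.
- salt_shaker: Salt shaker, 44 mm across, 90 mm high, loose. Origin at the centre of its underside.
- pepper_shaker: Pepper shaker, 44 mm across, 90 mm high, loose. Origin at the centre of its underside.
- milk_jug: Small steel milk jug with a handle, 72 x 94 x 80 mm, loose. Origin at the centre of its underside.
- water_glass: Clear water glass, 81 mm across, 92 mm high, loose. Origin at the centre of its underside.
- service_bell: Round counter bell, 82 mm across, 66 mm high, loose. Origin at the centre of its underside.
- sugar_crate: Pine crate of sugar sachets, 219 x 134 x 97 mm, fixed. Origin at the centre of its underside.
There are look-alikes about, which are no part of the job. What is shaped like the unit_blue but red is not meant.

How it is judged (in metres and radians):
On the way:
1. both blue keys are held fully down together by the fingers without a break (at least 4.2 of their 6 mm, for 2.5 s) (value of joint each of blue_left, blue_right above 0.0042 m and contact force between the fingers and unit_blue above 3 N), for 2.5 s.
At the end, for the whole second after the job is handed in: Both blue keys were held down together for 2.5 s and are up again (less than 1 mm down); the orange keys are up; both units stand at rest within 25 mm of where they were and the other things within 30 mm (value of joint each of blue_left, blue_right, orange_left, orange_right below 0.001 m and distance of each of unit_blue, unit_orange from where it was at the start of the episode below 0.025 m and linear speed of unit_blue below 0.01 m/s and angle between unit_blue's own z axis and vertical below 0.1 rad and distance of each of card_terminal, salt_shaker, pepper_shaker, milk_jug, water_glass, service_bell from where it was at the start of the episode below 0.03 m); the robot touches nothing.
It fails at once if an orange key is pressed (more than 2 mm) (value of joint any of orange_left, orange_right above 0.002 m).
It fails at once if one blue key is pressed right down by itself (over 4.5 mm with the other less than 1 mm down) ((value of joint blue_left above 0.0045 m and value of joint blue_right below 0.001 m) or (value of joint blue_right above 0.0045 m and value of joint blue_left below 0.001 m)).
It fails at once if a control unit is lifted (10 mm) or pushed away (25 mm) (distance of any of unit_blue, unit_orange from where it was at the start of the episode above 0.025 m or height (world z) of any of unit_blue, unit_orange above 0.01 m).
It fails at once if another thing on the counter is moved more than 30 mm or tipped (distance of any of card_terminal, salt_shaker, pepper_shaker, milk_jug, water_glass, service_bell from where it was at the start of the episode above 0.03 m or angle between any of card_terminal, salt_shaker, pepper_shaker, milk_jug, water_glass, service_bell's own z axis and vertical above 0.3 rad).
It also fails if it takes over 35 s, if anything falls off the work surface, if the arm or the gripper's body presses on something with over 40 N, if the wrist force passes 120 N, or if a joint passes its speed limit or range.

## Working session

There is one attempt and no reset: what is moved stays moved. The work goes in short steps, Python scripts to look and compute and a shell command to move; the robot and the scene stay as the last step left them, time stands still between calls to the robot, and variables do not carry over. Pictures are saved under pics/ and viewed, about 8 in all and at most 12, crops included, and the job is handed in when it is done.

```bash
mkdir -p pics; python3 - <<'E'
from plant import *
import cv2,numpy as np
for n in("top","scene"):
    p,d=get_image(n); cv2.imwrite(f"pics/{n}0.png",p[:,:,::-1]); np.savez(f"{n}0.npz",p=p,d=d)
    c=camera_params(n);print(n,np.round(c["mtx"],1).tolist(),np.round(c["world_from_camera"],3).tolist())
print(get_state(),hold_point_z)
E
```

```text
top [[382.9, 0.0, 320.1], [0.0, 382.9, 193.7], [0.0, 0.0, 1.0]] [[0.001, -0.995, 0.098, 444.856], [-1.0, 0.0, 0.018, 148.092], [-0.018, -0.098, -0.995, 1430.424], [0.0, 0.0, 0.0, 1.0]]
scene [[440.4, 0.0, 317.8], [0.0, 440.4, 195.7], [0.0, 0.0, 1.0]] [[-0.871, -0.262, 0.416, -3.133], [-0.491, 0.49, -0.72, 1194.283], [-0.016, -0.831, -0.556, 859.488], [0.0, 0.0, 0.0, 1.0]]
{'clock': 0.1, 'joint_pos': array([-1.18168216,  0.31166346,  0.01398136,  1.51290398, -0.00441088,
        1.31922492, -0.02721455]), 'joint_vel': array([ 9.10378135e-04, -9.01641413e-04,  8.81359691e-04, -3.30769384e-03,
        1.04162760e-04, -2.66316839e-05, -8.00573393e-04]), 'effort': array([ 7.92225510e-04, -3.80857337e+01,  1.46702947e-01, -2.31243056e+01,
        1.23461112e-02,  8.11430218e-03,  5.19229289e-06]), 'tool_pos': array([229.3864111 , 499.14855382, 230.3170002 ]), 'tcp_rot': array([-0.67130884, -3.06863112,  0.00335134]), 'wrist_force': array([-1.41723396,  0.14073616,  0.31093963]), 'torque': array([0.05625055, 0.04369896, 0.01735227]), 'grip_width': 85.71946200701535} -18.700000000000003
```

View pics/top0.png

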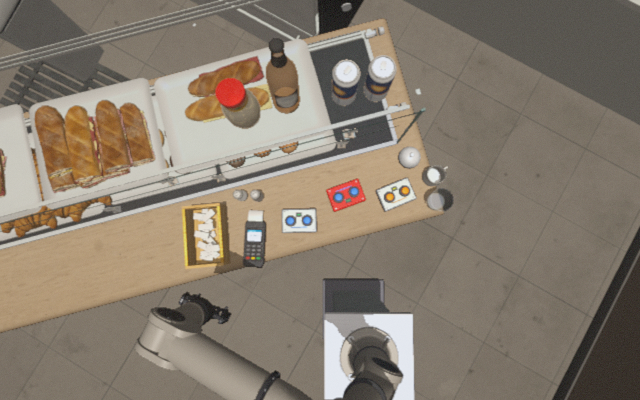

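View pics/scene0.png

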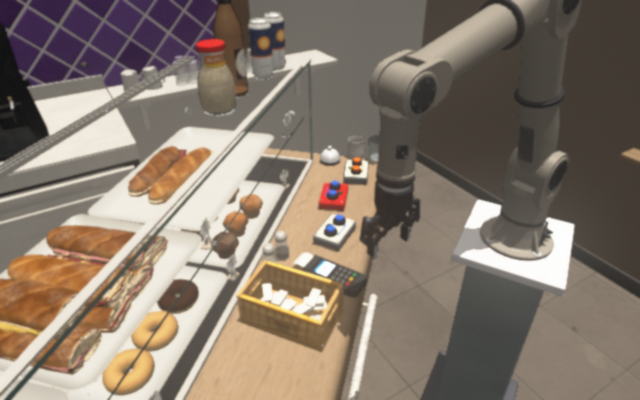

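Top view: the white unit with blue keys is at about (299,220), with its keys at about (291,221) and (307,220). The red look-alike is at (346,195) and the orange unit at (397,194). The scene view agrees. Next I measure the keys.

```bash
cat > m.py <<'E'
from plant import *
import cv2,numpy as np
from scipy.spatial.transform import Rotation as R
def ray(n,u,v,z):
    c=camera_params(n);T=c["world_from_camera"];K=c["mtx"]
    r=T[:3,:3]@np.linalg.solve(K,[u,v,1]);o=T[:3,3];return o+r*(z-o[2])/r[2]
def dep(n,u,v,d):
    c=camera_params(n);T=c["world_from_camera"];K=c["mtx"]
    return T[:3,:3]@(np.linalg.solve(K,[u,v,1])*d)+T[:3,3]
def blobs(n,p,d,box):
    h=cv2.cvtColor(p,cv2.COLOR_RGB2HSV);m=cv2.inRange(h,(100,120,70),(128,255,255))
    k=np.zeros_like(m);x0,y0,x1,y1=box;k[y0:y1,x0:x1]=m[y0:y1,x0:x1]
    N,l,s,c=cv2.connectedComponentsWithStats(k)
    out=[]
    for i in range(1,N):
        if s[i,4]<12: continue
        q=ray(n,*c[i],56);dd=np.median(d[l==i])
        print(n,np.round(c[i],1),s[i,2:5],"ray56",np.round(q,1),"depth",np.round(dep(n,*c[i],dd),1));out.append(q)
    return out
E
python3 - <<'E'
from m import *
for n,b in(("top",(275,200,322,240)),("scene",(310,208,358,248))):
    f=np.load(n+"0.npz");blobs(n,f["p"],f["d"],b)
    x0,y0,x1,y1=b;c=cv2.resize(f["p"][y0:y1,x0:x1],None,fx=8,fy=8,interpolation=0);cv2.imwrite(f"pics/{n}_c.png",c[:,:,::-1])
a=cv2.imread("pics/top_c.png");b=cv2.imread("pics/scene_c.png");o=np.zeros((320,800,3),np.uint8);o[:a.shape[0],:a.shape[1]]=a;o[:b.shape[0],400:400+b.shape[1]]=b[:,:400];cv2.imwrite("pics/c.png",o)
print(R.from_rotvec(get_state()["tcp_rot"]).as_matrix().round(3))
E
```

```text
top [289.8 220.1] [ 7  7 40] ray56 [485.2 282.   56. ] depth [485.3 282.1  54.4]
top [306.5 220. ] [ 8  7 42] ray56 [485.7 222.   56. ] depth [485.7 222.   55.5]
scene [339.  217.7] [ 7  5 27] ray56 [481.8 228.4  56. ] depth [481.7 228.6  56.1]
scene [330.  227.8] [ 7  6 35] ray56 [482.5 285.6  56. ] depth [482.1 286.4  56.6]
[[-0.909  0.418 -0.001]
 [ 0.418  0.909 -0.002]
 [-0.    -0.002 -1.   ]]
```

View pics/c.png

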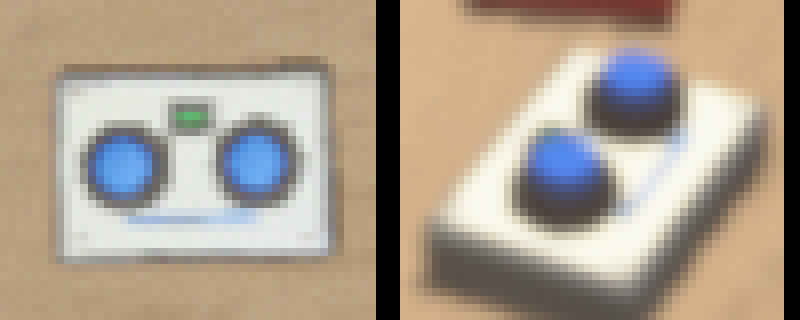

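The two views agree: keys at about (485,283) and (485,223), 60 mm apart, top at z≈56, and yaw about 0. The twist needed is -0.43. I align, part-close the gripper and move over it.

```bash
python3 -m creep '[[[0,0,0],-0.145],[[0,0,0],-0.145],[[0,0,0],-0.14],[[-30,-30,0],0],[[-30,-30,0],0]]' -0.06 20; python3 -m creep '[[[-30,-30,0],0],[[-30,-30,0],0],[[-30,-30,0],0],[[-30,-30,0],0],[[-30,-30,0],0]]'; python3 -m creep '[[[-30,-30,0],0],[[-15,-7,0],0],[[0,0,0],0],[[0,0,0],0]]'
python3 - <<'E'
from m import *
s=get_state();print(s["tool_pos"],R.from_rotvec(s["tcp_rot"]).as_matrix().round(3),s["grip_width"],s["joint_pos"].round(2))
E
```

```text
clock: 0.6
tool_pos: [288.8, 439.7, 230.5]
tcp_rot: [0.006, -3.141, 0.001]
wrist_force: [2.4, -0.2, 0.1]
grip_width: 45.4
clock: 1.1
tool_pos: [440.2, 288.0, 230.9]
tcp_rot: [-0.001, -3.141, 0.001]
wrist_force: [0.9, -0.5, -0.3]
grip_width: 45.3
clock: 1.5
tool_pos: [483.4, 253.8, 230.7]
tcp_rot: [0.0, -3.14, -0.001]
wrist_force: [-1.1, -0.0, -0.7]
grip_width: 45.3
[483.38970959 253.78705943 230.74346224] [[-1.    -0.    -0.002]
 [-0.     1.     0.001]
 [ 0.002  0.001 -1.   ]] 45.27691227834568 [-0.63  0.3   0.15  1.53 -0.05  1.32  1.1 ]
```

```bash
python3 -m creep '[[[0,0,40],0],[[0,0,40],0],[[0,0,35],0],[[0,0,25],0],[[0,0,15],0]]';python3 -m creep '[[[0,0,0],0],[[0,0,0],0]]'
python3 - <<'E'
from m import *
o=[]
for n,b in(("top",(270,190,330,250)),("scene",(290,180,370,260))):
    p,d=get_image(n);x0,y0,x1,y1=b;blobs(n,p,d,b)
    o.append(cv2.resize(p[y0:y1,x0:x1],(400,400),interpolation=cv2.INTER_CUBIC))
cv2.imwrite("pics/n1.png",np.hstack(o)[:,:,::-1])
E
```

```text
clock: 2.0
tool_pos: [480.5, 254.6, 73.6]
tcp_rot: [0.006, -3.136, 0.001]
wrist_force: [-0.1, 0.2, 0.6]
grip_width: 45.3
clock: 2.2
tool_pos: [483.4, 254.5, 76.6]
tcp_rot: [0.004, -3.141, -0.002]
wrist_force: [0.4, 0.4, 0.3]
grip_width: 45.1
scene [330.8 228.6] [ 7  5 27] ray56 [478.6 287.7  56. ] depth [478.8 287.5  55.8]
```

View pics/n1.png

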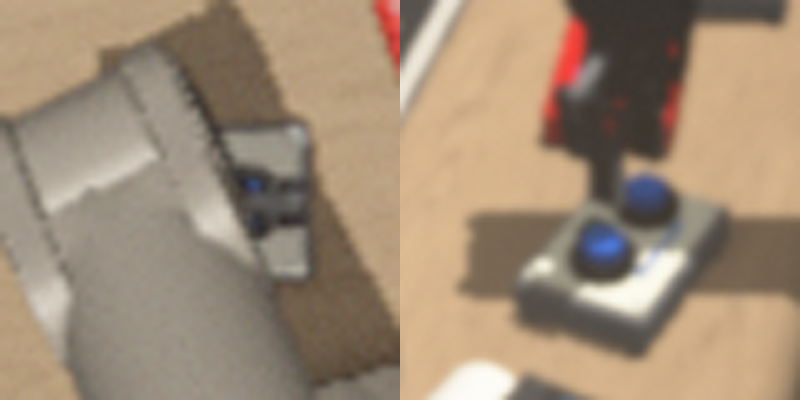

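Scene half: one finger comes down to about (332,220) px, just above and left of the near key. Top half: the arm hides most of the unit, and the right finger lies over the right key. I check this against the projected tips.

```bash
python3 - <<'E'
from m import *
for n in("top","scene"):
    c=camera_params(n);W=np.linalg.inv(c["world_from_camera"])
    for P in([483.4,284.5,81],[483.4,224.5,81],[485,283,56],[485,223,56]):
        q=W[:3,:3]@P+W[:3,3];q=c["mtx"]@q;print(n,P,(q[:2]/q[2]).round(1))
p,d=get_image("scene");x0,y0,x1,y1=310,195,360,245
cv2.imwrite("pics/n2.png",cv2.resize(p[y0:y1,x0:x1],(600,600),interpolation=cv2.INTER_CUBIC)[:,:,::-1])
pts=[]
for v in range(190,230,1):
    for u in range(312,352):
        if d[v,u]>0:
            P=dep("scene",u,v,d[v,u])
            if P[2]>62 and P[2]<110: pts.append([u,v,*P])
pts=np.array(pts);print(pts[np.argsort(pts[:,4])][:25].round(0)[:, :])
E
```

```text
top [483.4, 284.5, 81] [288.4 220.4]
top [483.4, 224.5, 81] [305.4 220.4]
top [485, 283, 56] [289.5 220.1]
top [485, 223, 56] [306.2 220.2]
scene [483.4, 284.5, 81] [329.9 220.8]
scene [483.4, 224.5, 81] [339.2 210.2]
scene [485, 283, 56] [329.6 227.1]
scene [485, 223, 56] [338.9 216.5]
[[337. 211. 488. 230.  80.]
 [340. 212. 478. 231.  80.]
 [336. 210. 492. 228.  81.]
 [332. 221. 477. 283.  82.]
 [338. 211. 484. 231.  82.]
 [330. 220. 484. 283.  83.]
 [338. 210. 486. 228.  83.]
 [329. 220. 486. 285.  83.]
 [340. 211. 478. 230.  83.]
 [327. 219. 493. 284.  84.]
 [339. 211. 480. 232.  84.]
 [342. 210. 474. 224.  85.]
 [335. 209. 495. 231.  86.]
 [333. 220. 474. 283.  86.]
 [333. 221. 472. 287.  86.]
 [332. 220. 477. 284.  86.]
 [331. 220. 479. 286.  86.]
 [336. 209. 491. 231.  87.]
 [334. 219. 473. 278.  87.]
 [339. 210. 481. 231.  87.]
 [337. 210. 486. 234.  87.]
 [337. 209. 488. 230.  88.]
 [341. 211. 473. 234.  88.]
 [328. 219. 488. 288.  88.]
 [340. 210. 477. 232.  88.]]
```

View pics/n2.png

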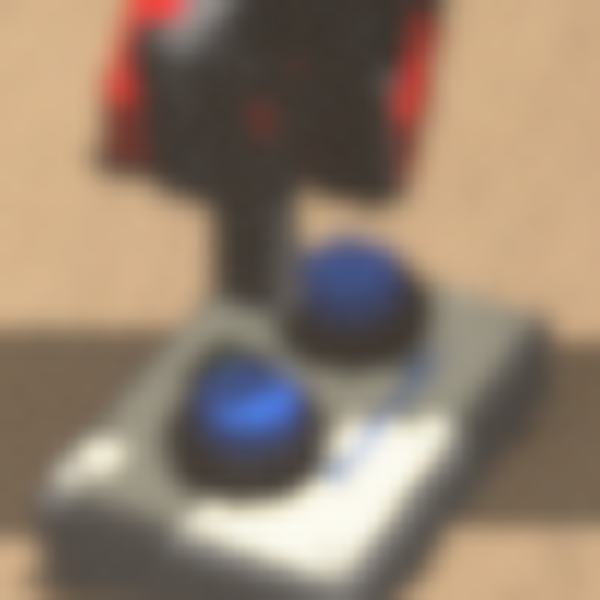

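The tips stand over both keys: measured tip depths match the projections, and the tips are about 5 mm behind the TCP. I go down gently, watching the force.

```bash
python3 -m creep '[[[0,0,6],0],[[0,0,6],0],[[0,0,4],0],[[0,0,2],0],[[0,0,0],0]]';python3 -m creep '[[[0,0,1.5],0],[[0,0,1.5],0],[[0,0,1],0],[[0,0,1],0],[[0,0,0],0]]'
```

```text
clock: 2.85
tool_pos: [484.1, 252.3, 57.7]
tcp_rot: [-0.001, -3.141, 0.001]
wrist_force: [0.5, -0.3, -0.6]
grip_width: 45.1
clock: 3.35
tool_pos: [484.5, 252.6, 53.5]
tcp_rot: [0.001, 3.141, 0.0]
wrist_force: [-0.9, 0.5, 2.2]
grip_width: 44.9
```

```bash
python3 -m creep '[[[0,0,1],0],[[0,0,1],0],[[0,0,0],0]]';python3 -m creep '[[[0,0,1.5],0],[[0,0,1.5],0],[[0,0,0],0]]';python3 -m creep '[[[0,0,1],0],[[0,0,1],0],[[0,0,0],0]]'
```

```text
clock: 3.65
tool_pos: [484.5, 252.6, 51.5]
tcp_rot: [0.001, 3.141, 0.0]
wrist_force: [-1.3, -0.3, 4.8]
grip_width: 45.3
clock: 3.95
tool_pos: [484.5, 252.7, 48.7]
tcp_rot: [0.001, 3.141, 0.0]
wrist_force: [-2.4, -0.6, 7.5]
grip_width: 45.2
clock: 4.25
tool_pos: [484.6, 252.6, 47.8]
tcp_rot: [0.001, 3.141, 0.0]
wrist_force: [-3.2, -2.0, 11.7]
grip_width: 45.4
```

```bash
python3 -m creep '[[[0,0,1],0],[[0,0,0],0],[[0,0,0],0]]';python3 -m creep '[[[0,0,1],0],[[0,0,0],0],[[0,0,0],0]]'
python3 - <<'E'
from m import *
s=get_state();print(s["wrist_force"],s["torque"])
p,d=get_image("scene");x0,y0,x1,y1=310,195,360,245;blobs("scene",p,d,(310,208,358,248))
cv2.imwrite("pics/n3.png",cv2.resize(p[y0:y1,x0:x1],(600,600),interpolation=cv2.INTER_CUBIC)[:,:,::-1])
E
```

```text
clock: 4.55
tool_pos: [484.6, 252.7, 47.7]
tcp_rot: [0.001, 3.141, 0.001]
wrist_force: [-5.4, -2.4, 17.9]
grip_width: 45.1
clock: 4.85
tool_pos: [484.6, 252.7, 47.6]
tcp_rot: [0.001, 3.141, 0.001]
wrist_force: [-7.2, -4.1, 23.0]
grip_width: 45.5
[-7.16813707 -4.07374897 22.96673343] [-0.74717225  1.55519252 -0.01380941]
scene [330.7 230.4] [ 6  4 18] ray56 [474.8 295.4  56. ] depth [478.7 287.9  49.3]
```

View pics/n3.png

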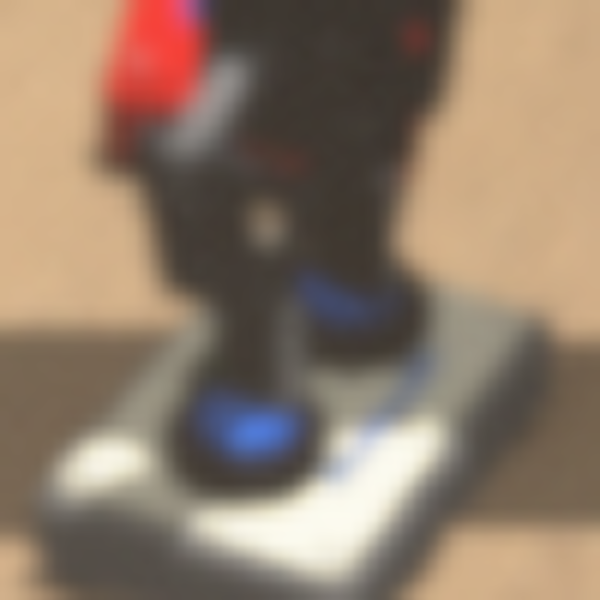

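Both fingers stand on the keys, at crop (245,390) and (350,280). The near key's top measures z≈49, and both look down. The tool has stopped moving with 23 N on it, so both are bottomed. I hold well past 3 s.

```bash
for i in 1 2 3 4 5 6 7 8; do python3 -m creep '[[[0,0,0],0],[[0,0,0],0],[[0,0,0],0],[[0,0,0],0],[[0,0,0],0]]' | tr '\n' ' '; echo; done
```

```text
clock: 5.4 tool_pos: [484.6, 252.6, 47.6] tcp_rot: [0.001, 3.141, 0.001] wrist_force: [-6.7, -4.0, 21.5] grip_width: 45.0 
clock: 5.9 tool_pos: [484.6, 252.7, 47.6] tcp_rot: [0.001, 3.141, 0.001] wrist_force: [-6.5, -3.5, 21.6] grip_width: 45.4 
clock: 6.4 tool_pos: [484.6, 252.7, 47.6] tcp_rot: [0.001, 3.141, 0.001] wrist_force: [-6.7, -3.9, 22.7] grip_width: 45.5 
clock: 6.9 tool_pos: [484.6, 252.7, 47.7] tcp_rot: [0.001, 3.141, 0.001] wrist_force: [-7.6, -3.7, 23.4] grip_width: 45.3 
clock: 7.4 tool_pos: [484.6, 252.7, 47.6] tcp_rot: [0.001, 3.141, 0.001] wrist_force: [-6.9, -3.0, 22.0] grip_width: 45.4 
clock: 7.9 tool_pos: [484.6, 252.7, 47.6] tcp_rot: [0.001, 3.141, 0.001] wrist_force: [-7.3, -3.3, 23.4] grip_width: 45.5 
clock: 8.4 tool_pos: [484.6, 252.7, 47.6] tcp_rot: [0.001, 3.141, 0.001] wrist_force: [-6.8, -2.8, 21.8] grip_width: 45.2 
clock: 8.9 tool_pos: [484.6, 252.7, 47.6] tcp_rot: [0.001, 3.141, 0.001] wrist_force: [-6.8, -3.1, 21.1] grip_width: 45.0
```

Held for over 4 s. I release straight up.

```bash
python3 -m creep '[[[0,0,-3],0],[[0,0,-3],0],[[0,0,-4],0],[[0,0,-6],0],[[0,0,-15],0]]';python3 -m creep '[[[0,0,-30],0],[[0,0,-40],0],[[0,0,-40],0],[[0,0,-30],0],[[0,0,0],0]]'; python3 -m creep '[[[40,0,0],0],[[40,0,0],0],[[40,0,0],0],[[0,0,0],0],[[0,0,0],0]]'
python3 - <<'E'
from m import *
o=[]
for n,b in(("top",(270,190,330,250)),("scene",(290,180,370,260))):
    p,d=get_image(n);x0,y0,x1,y1=b;blobs(n,p,d,b)
p,d=get_image("scene");cv2.imwrite("pics/end.png",p[:,:,::-1])
E
```

```text
clock: 9.4
tool_pos: [483.3, 252.0, 74.0]
tcp_rot: [-0.001, -3.139, 0.003]
wrist_force: [0.5, -0.5, -0.1]
grip_width: 45.4
clock: 9.9
tool_pos: [487.6, 254.1, 220.4]
tcp_rot: [0.001, 3.132, 0.008]
wrist_force: [0.3, 0.3, 0.4]
grip_width: 45.3
clock: 10.4
tool_pos: [363.6, 252.6, 214.5]
tcp_rot: [0.002, -3.141, 0.001]
wrist_force: [0.2, -0.2, -0.4]
grip_width: 45.6
top [290.  220.4] [ 7  8 44] ray56 [484.2 281.4  56. ] depth [484.2 281.5  55.5]
top [306.6 220. ] [ 8  7 41] ray56 [485.7 221.7  56. ] depth [485.7 221.7  56.7]
scene [334.7 183.1] [ 6  5 22] ray56 [585.2  59.1  56. ] depth [586.   57.5  54.9]
scene [332.4 192. ] [ 6  6 29] ray56 [566.3 111.4  56. ] depth [565.8 112.4  56.7]
scene [338.6 217.1] [ 6  3 17] ray56 [484.3 226.   56. ] depth [484.1 226.3  56.2]
scene [330.3 227.8] [ 8  6 38] ray56 [481.7 285.2  56. ] depth [481.7 285.2  56. ]
```

View pics/end.png

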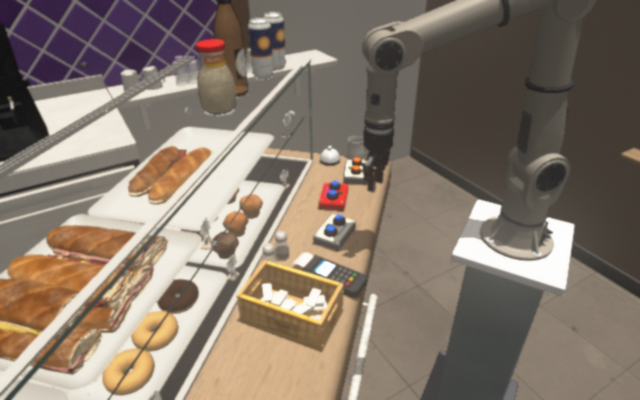

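The blue unit at (335,230) has not moved, both its keys are up at z≈56, and nothing else is disturbed. The gripper is clear of the counter. I hand it in.

```bash
python3 -c "from plant import *;print(job_done())"
```

```text
the job is handed in; nothing more can be done
None
```

I pressed both keys of the white unit with blue keys together, one fingertip on each, and held them down for over 4 s. I then released them straight up, moved the arm clear and handed the job in at about 10.5 s. No verdict came back.

- **During the hold:** the total downward force stayed at 21–23 N with the tool stopped at z = 47.6 mm. The near key's top measured about 49 mm. The far key was mostly hidden by the fingers, so I judged it fully down from the picture, the level tool and the firm stop.
- **After release:** both key tops measured about 56 mm, so they are up. The measured key positions were within about 2.5 mm of where they started, and the wrist force was about zero.
- **Everything else:** in the last picture the orange unit, the red look-alike and the other things look undisturbed. I judged that by eye and did not measure them.
- **Disagreement:** the two cameras differed by 3–6 mm on the key positions. I used a value between the two, nearer the top camera's, and the press landed on both keys.

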